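Pull the switch behind the chip guard with the hook rod

TASK

Switch on the bench supply: its T-handled switch stands behind the plywood chip guard. Take the bent hook rod (not the straight one) from its wooden stand, reach over the guard with it and pull the switch lever all the way towards the guard, without the hand or arm touching the switch station. Then lay the rod back in the V rests of the same stand and let go of it.

Things in the scene. Friction and masses are not known exactly. Their poses are not given: they have to be found in the camera images.
- hook_rod: Loose bent steel rod, 0.12 kg, with a wooden grip 90 x 22 x 28 mm (x, y, z). Origin: centre of the grip. Steel is 8 mm thick: along +x to x = 190, where it bends down into a straight leg ending 110 below the origin (-z); a back stub reaches x = -99. Starts level in its stand, leg hanging free. The straight, unbent rod with the same grip, in a like stand, is not to be used.
- hook_stand: Fixed wooden stand under the bent rod. Origin on the bench below the grip, x along the rod towards its bend. Foot 215 x 60 x 14 mm; two upright V rests, 12 mm thick, at x = -70 (takes the stub) and x = 85 (takes the rod); each V is 45 degrees, 30 mm wide at the top, tips 150 mm high. Rod home: its origin at x = 0, y = 0, z = 135, x axes alike, leg down.
- station: Fixed switch station. Origin on the bench under the lever's pivot; x points away from the guard, roughly away from the robot. Plywood guard 200 mm wide, 12 thick, middle at x = -95, 140 high; side cheeks as high and thick at y = +-94, back to x = -19. Open on top and at +x. Grey box 95 x 85 mm, top 49 high, centred x = 5; foot 10 mm thick, x = -145 to 90.
- switch (a joint): T-handled lever, rad: turns about the station's y at x = 0, height 45 mm. 0 = off, leaning 0.45 to +x; 0.9 = fully on, at its stop, leaning 0.45 to -x (the guard). Crossbar 12 mm thick, 52 long along y, centred at x = 67 sin(0.45 - value), height 45 + 67 cos(0.45 - value) mm; stem 10 mm thick. Starts at 0 to 0.15. Stays where left; about 1 N on the bar moves it.

How it is judged:
On the way:
1. the switch lever is pulled over to on (value above 0.75) with the bend of the rod reaching over the station (value of joint switch above 0.75 rad and horizontal distance between hook_rod and station below 0.27 m and height (world z) of hook_rod above 0.14 m), for 0.1 s.
At the end, for the whole second after the job is handed in: The lever is on (value above 0.75 of 0.9) and the bent rod lies at rest in both Vs of its stand: origin within 20 mm along the stand, 12 mm across it and 10 mm in height of its home, axis within 10 degrees (value of joint switch above 0.75 rad and x of hook_rod in the frame of hook_stand between -0.02 and 0.02 m and y of hook_rod in the frame of hook_stand between -0.012 and 0.012 m and z of hook_rod in the frame of hook_stand between 0.125 and 0.145 m and angle between the x axis of hook_rod and the x axis of hook_stand, either way round below 0.17 rad and linear speed of hook_rod below 0.03 m/s); the robot touches nothing.
It fails at once if the hand or arm touches the switch station (contact force between any of the fingers, the arm and station above 1 N).
It also fails if it takes over 51 s, if anything falls off the work surface, if the arm or the gripper's body presses on something with over 40 N, if the wrist force passes 120 N, or if a joint passes its speed limit or range.

ROBOT

A 6-joint arm with a two-finger parallel gripper is mounted at the origin on a cart in front of the work surface, level with it; the furniture and walls round the work are solid. World frame = base frame: x ahead of the robot, y to its left, z up, the work surface at z = 0. Lengths are in m, angles in rad, forces in N, time in s.
With the tool pointing down it reaches from about 0.35 to 0.775 m from the base axis. Payload 5.5 kg.
Tool frame: the origin (TCP) lies midway between the tips of the shut fingers; the grasp point (between the pads) lies 19 mm behind it; z points along the fingers, y is the line along which they close (so a half turn about z gives the same grasp; the last joint's range is limited). The gripper opens to 85 mm and grips with 20 to 120 N. Pads are 22 mm wide; open, the fingers measure 114 mm over their backs; the gripper's body (76 mm by 85 mm) begins 54 mm behind the grasp point. The pads swing forward as they close: fully open they stand 13 mm farther back than shut.
Start: joints at [-1.319, 0.313, 0.046, 1.304, 0, 1.431], TCP at [0.22, -0.531, 0.231] pointing down, gripper open.
Joint ranges: [-2.76, 2.76], [-0.86, 1.69], [-1.03, 1.26], [-2.2, 2.34], [-1.47, 1.5], [-3.14, 3.14]. Speed limits (rad/s): [2.57, 2.57, 3.14, 3.14, 3.14, 3.14].

INTERFACE

Orientations are given as a unit quaternion [w, x, y, z].
In Python, from workcell import telemetry, imaging, env gives the robot as it stands. The module is installed in compiled form; this text tells all that it offers.
- The arm moves only by the tool step_arm, never from a script. Its argument "moves" is a list of rows, each a list of 3 entries, a list of its own where there are three numbers: the shift along the tool's x, y, z in mm, then the turn, a rotation vector about the tool's x, y, z in rad, then the finger opening in mm, from 0 to 85.4. A call has 1 to 8 rows; each row is the pose to reach, as a shift and turn from the pose commanded when the call began, along the tool's axes at that moment; what a row does not reach only later rows make up. A row lasts 1/12 s, in which the tool goes at most 41.7 mm and 7.16 degrees, less where a joint would pass 70% of its speed; a pose out of reach is approached as far as the arm can. A call with a gripper value outside its range is refused whole. The fingers move at their own pace and stop on an object; "grip_force" is the grip in N (left out, the last holds). Time passes only in rows, so rows that repeat a pose let the fingers close. It gives the time, the measured TCP pose, the force, the opening and the grip force at its end, in the units of the state.
- telemetry.get_state(): the state, without advancing time (a new reading comes with each control period).
- imaging.read_camera(name): name is "side" or "top"; returns the picture (480x640x3 uint8, red, green, blue); there is no depth.
- imaging.camera_params(name): a dict with "camera_matrix" (3x3 intrinsics, pixels), "D" ([k1, k2, p1, p2, k3] as OpenCV has them; the pictures are not rectified), "pose" (4x4, takes a point from camera to world coordinates). Camera axes: x right, y up, looking along -z (the intrinsics and any distortion apply to the point x, -y, -z); pixel columns grow to the right and rows downward; lengths in m; the calibration is good to about 2 mm. A picture is of the moment at which its call begins. camera_params takes no time and is no camera call.
- env.hand_in(): hands the job in; it is judged then, once.
The state is a dict: "clock": time; "joint_pos": joint angles; "qvel": joint speeds; "tau": joint torques, N m; "tcp_pos": TCP position; "orientation": TCP orientation; "wrist_force": force on the tool from outside, world axes, zero at the start; "ft_torque": the same for the moment, N m; "finger_gap": finger opening in m; "grip_force": force on a finger pad.
Only numpy, scipy, OpenCV 4.12 (cv2) and the standard library are available. Lean on these libraries where they do the work, as an engineer would, in place of code of your own. Each camera call takes 0.05 s, during which the arm holds its last target. There are 200 camera calls.

## Working session

There is one attempt and no reset: what is moved stays moved. The work goes in short steps, Python scripts to look and compute and a tool call to move; the robot and the scene stay as the last step left them, time stands still between calls to the robot, and variables do not carry over. Pictures are saved under pics/ and viewed, at most 10 in all, crops included, and the job is handed in when it is done.

Besides the shell and the picture viewer there is one more tool, called after "Call:" as a command line: name --argument value ..., lists and objects as JSON in quotes. step_arm: Moves the arm, as the interface text tells. Its arguments: {"type":"object","properties":{"moves":{"type":"array"},"grip_force":{"type":"number"}},"required":["moves"]}

```bash
mkdir -p pics
python3 - <<'E'
from workcell import telemetry, imaging
import cv2
s=telemetry.get_state();print({k:s[k] for k in('clock','tcp_pos','orientation','finger_gap')})
for n in('top','side'):
    cv2.imwrite(f'pics/{n}0.png',imaging.read_camera(n)[...,::-1]);p=imaging.camera_params(n);print(n,p)
E
```

```text
{'clock': 0.0, 'tcp_pos': array([ 0.21942949, -0.53090051,  0.23037854]), 'orientation': array([-9.54460750e-04,  9.80872411e-01,  1.94649432e-01, -3.88238261e-05]), 'finger_gap': 0.0850178150414785}
top {'camera_matrix': array([[469.73958606,   0.        , 315.85488323],
       [  0.        , 469.73958606, 228.9260786 ],
       [  0.        ,   0.        ,   1.        ]]), 'D': array([-0.1058222,  0.       ,  0.       ,  0.       ,  0.       ]), 'pose': array([[ 0.01940026,  0.98367521, -0.17890418,  0.38371321],
       [-0.99979367,  0.02016429,  0.00245304,  0.0278414 ],
       [ 0.00602047,  0.17881968,  0.98386344,  1.08113564],
       [ 0.        ,  0.        ,  0.        ,  1.        ]])}
side {'camera_matrix': array([[555.12258812,   0.        , 325.29789693],
       [  0.        , 555.12258812, 245.52407566],
       [  0.        ,   0.        ,   1.        ]]), 'D': array([-0.15054795,  0.        ,  0.        ,  0.        ,  0.        ]), 'pose': array([[-0.84043682,  0.35261299, -0.4114973 ,  0.06935603],
       [-0.54162182, -0.52182939,  0.65904468,  0.79259225],
       [ 0.01765633,  0.77676133,  0.62954752,  0.85735417],
       [ 0.        ,  0.        ,  0.        ,  1.        ]])}
```

View pics/top0.png

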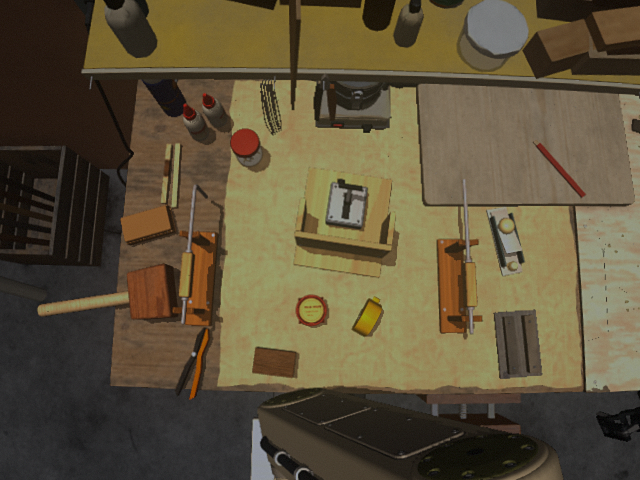

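View pics/side0.png

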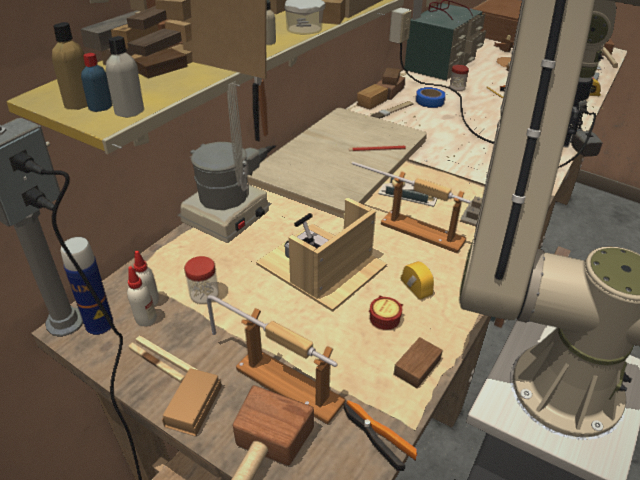

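The bent rod is the left one: in the top view its bend is at (195,187) and stub at (183,325); in the side view the bend is at (210,298), the leg tip at (213,333) and the stub at (335,363). The station is near (345,215) top and (320,250) side. I'll enlarge these for measuring.

```bash
python3 - <<'E'
import cv2,numpy as np
t=cv2.imread('pics/top0.png');s=cv2.imread('pics/side0.png')
z=lambda im,x,y,w,h,k:cv2.resize(im[y:y+h,x:x+w],None,fx=k,fy=k,interpolation=cv2.INTER_CUBIC)
a=np.hstack([z(t,165,175,60,160,3.75)[:600,:225],z(t,285,160,120,120,4)])
cv2.imwrite('pics/ct.png',a[:600]) if a.shape[0]==600 else 0
E
python3 - <<'E'
import cv2,numpy as np
t=cv2.imread('pics/top0.png');s=cv2.imread('pics/side0.png')
z=lambda im,x,y,w,h,k:cv2.resize(im[y:y+h,x:x+w],None,fx=k,fy=k,interpolation=cv2.INTER_CUBIC)
a=np.zeros((600,800,3),np.uint8)
a[:,:240]=z(t,165,178,60,150,4); a[:480,250:730]=z(t,285,160,120,120,4)
cv2.imwrite('pics/ct.png',a)
a=np.zeros((600,800,3),np.uint8)
a[:,:400]=z(s,200,280,160,240,2.5)[:,:400]; 
a=np.zeros((600,800,3),np.uint8)
a[:420,:420]=z(s,200,285,140,140,3); a[:450,425:800]=z(s,260,190,125,150,3)
cv2.imwrite('pics/cs.png',a)
E
```

```text
Traceback (most recent call last):
ValueError: all the input array dimensions except for the concatenation axis must match exactly, but along dimension 0, the array at index 0 has size 600 and the array at index 1 has size 480
Traceback (most recent call last):
ValueError: could not broadcast input array from shape (500,400,3) into shape (600,400,3)
```

View pics/ct.png

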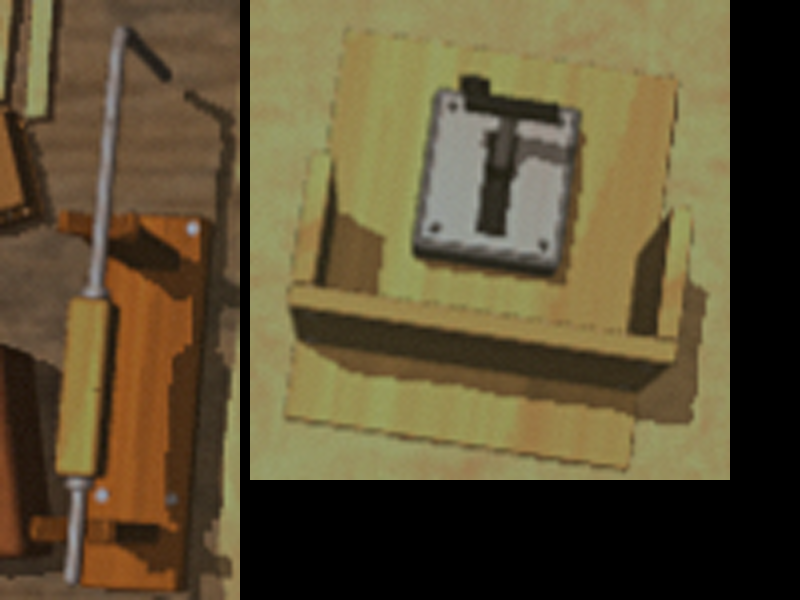

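The top crop shows the rod's bend at (195.5,185.5), leg tip (206,197), stub end (183,323.5), and the station foot corners (310,167.5), (392,179.5), (380,277), (294,264). Now the side crop.

Run:
```python
import cv2,numpy as np
s=cv2.imread('pics/side0.png')
z=lambda im,x,y,w,h,k:cv2.resize(im[y:y+h,x:x+w],None,fx=k,fy=k,interpolation=cv2.INTER_CUBIC)
a=np.zeros((600,800,3),np.uint8)
a[:420,:420]=z(s,200,285,140,140,3); a[:360,425:800]=z(s,260,195,125,120,3)
cv2.imwrite('pics/cs.png',a)
```

```text
(no output)
```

View pics/cs.png

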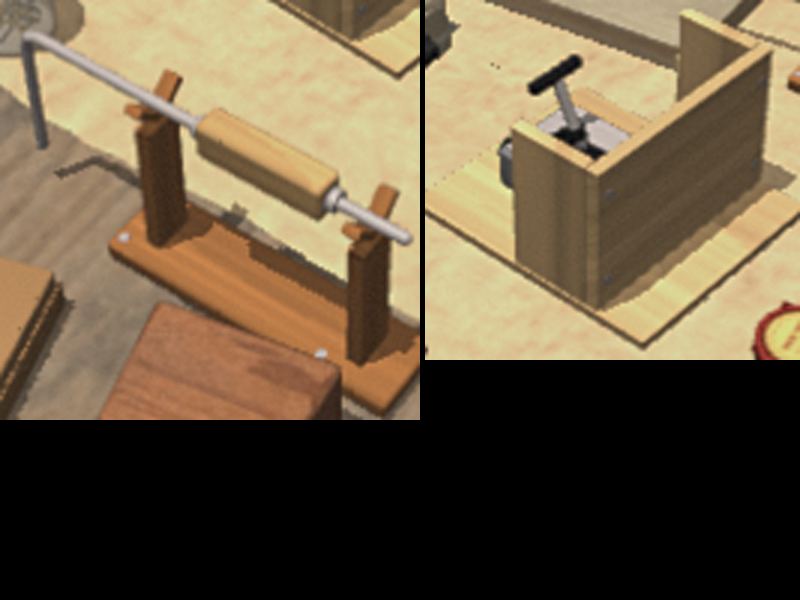

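The side crop gives the rod's bend at (210.7,297.7), leg tip (213.7,334), stub end (336,364.3), guard top corners at (317.7,254.3) and (375,211), and the T-bar from (296,224) to (311,216). Now I'll fit the poses.

```bash
cat > h.py <<'E'
import numpy as np,cv2
from workcell import imaging
from scipy.optimize import least_squares
C={n:imaging.camera_params(n) for n in('top','side')}
def proj(n,P):
    p=C[n];T=np.linalg.inv(p['pose']);F=np.diag([1,-1,-1.])
    r=cv2.Rodrigues(F@T[:3,:3])[0]
    return cv2.projectPoints(np.atleast_2d(P).astype(float),r,F@T[:3,3],p['camera_matrix'],p['D'])[0][:,0]
def fit(f,obs,x0):
    def res(x):return np.concatenate([(proj(n,f(x,k))[0]-px) for n,k,px in obs])
    s=least_squares(res,x0,loss='soft_l1',x_scale=.1);print(np.round(s.x,4));r=res(s.x).reshape(-1,2)
    for o,e in zip(obs,r):print(o[0],o[1],e.round(1))
    return s.x
def fr(x,k):
    c,s=np.cos(x[3]),np.sin(x[3]);return np.array([x[0]+c*k[0]-s*k[1],x[1]+s*k[0]+c*k[1],x[2]+k[2]])
E
python3 - <<'E'
from h import *
B=(.19,0,0);T=(.19,0,-.11);S=(-.099,0,0)
print('rod');x=fit(fr,[('top',B,(195.5,186)),('top',T,(206,196.7)),('top',S,(183,323.5)),('side',B,(211,298.5)),('side',T,(213.7,334)),('side',S,(336,364.3))],[.3,.3,.135,0])
st=lambda x,k:fr([x[0],x[1],0,x[2]],(k[0],k[1]*(x[3] if abs(k[1])==1 else 1),k[2]))
o=[]
for k,px in [((.09,1,.01),(310,167.5)),((.09,-1,.01),(391.75,179.5)),((-.145,-1,.01),(380,276.5)),((-.145,1,.01),(294,264)),
 ((-.089,.1,.14),(295,232)),((-.089,-.1,.14),(391.5,245)),((-.101,.1,.14),(295.7,236.7)),((-.101,-.1,.14),(391.2,250)),((-.019,.1,.14),(301.2,198)),((-.019,-.1,.14),(395,212))]:o.append(('top',k,px))
for k,px in [((-.145,1,.01),(332.7,309)),((-.101,.1,.14),(317.7,254.3)),((-.101,-.1,.14),(375,211)),((-.019,.1,.14),(289.3,236.7))]:o.append(('side',k,px))
print('station');y=fit(st,o,[.5,0,0,.09])
bar=lambda q,k:st(y,(.067*np.sin(.45-q[0]),k*.026,.045+.067*np.cos(.45-q[0])))
fit(bar,[('side',1,(296.3,224.3)),('side',-1,(310.7,215.7)),('top',1,(285+225/4,160+88/4)),('top',-1,(285+310/4,160+110/4))],[.1])
E
```

```text
rod
[ 0.4566  0.2851  0.1323 -0.0211]
top (0.19, 0, 0) [-0.3 -1.8]
top (0.19, 0, -0.11) [0.7 0.3]
top (-0.099, 0, 0) [0.3 0.4]
side (0.19, 0, 0) [-3.6 -3.5]
side (0.19, 0, -0.11) [0.3 0.5]
side (-0.099, 0, 0) [0.6 1.3]
station
[ 0.6255 -0.0423 -0.1264  0.0994]
top (0.09, 1, 0.01) [-1.3 -0.3]
top (0.09, -1, 0.01) [-0.2 -0.3]
top (-0.145, -1, 0.01) [-0.3  0.8]
top (-0.145, 1, 0.01) [-0.5  0.7]
top (-0.089, 0.1, 0.14) [-0.1 -1.1]
top (-0.089, -0.1, 0.14) [0.7 0.1]
top (-0.101, 0.1, 0.14) [-1.7 -0. ]
top (-0.101, -0.1, 0.14) [0.3 0.9]
top (-0.019, 0.1, 0.14) [-1.1 -0.1]
top (-0.019, -0.1, 0.14) [ 1.2 -0.2]
side (-0.145, 1, 0.01) [ 0.5 -0.8]
side (-0.101, 0.1, 0.14) [ 0.2 -1.5]
side (-0.101, -0.1, 0.14) [ 1.1 -1.2]
side (-0.019, 0.1, 0.14) [-1.1 -0.4]
[-0.0409]
side 1 [-1.7  0.2]
side -1 [-0.9 -1.3]
top 1 [-3.2  2.3]
top -1 [-0.6  0.2]
```

```bash
cat >> h.py <<'E'
from scipy.spatial.transform import Rotation as Ro
def R(yaw):c,s=np.cos(yaw),np.sin(yaw);return np.array([[c,s,0],[s,-c,0],[0,0,-1.]])
def plan(wps,start=None):
    from workcell import telemetry
    s=telemetry.get_state();q=s['orientation'];p=s['tcp_pos'];M=Ro.from_quat(np.r_[q[1:],q[0]]).as_matrix()
    print('now',p.round(4),'yaw',np.arctan2(M[1,0],M[0,0]).round(4),'F',s['wrist_force'].round(1),s['joint_pos'].round(2),s['clock'])
    if start is not None: p,M=np.array(start[:3]),R(start[3])
    for w in wps:
        t=np.array(w[:3]);N=R(w[3]);d=M.T@(t-p)*1000;r=Ro.from_matrix(M.T@N).as_rotvec()
        print(w,d.round(0),r.round(3),'rows',max(np.linalg.norm(d)/41.7,np.linalg.norm(r)/.125).round(1));p,M=t,N
E
python3 -c "
from h import *
plan([(.36,-.42,.33,1.2),(.45,-.12,.33,2.0),(.457,.2,.33,2.8),(.457,.285,.25,3.1206)])"
```

```text
now [ 0.2195 -0.531   0.2305] yaw 0.3918 F [ 0.6  0.5 -0. ] [-1.32  0.31  0.05  1.3   0.    1.43] 0.1
(0.36, -0.42, 0.33, 1.2) [172. -49. -99.] [-0.001 -0.001 -0.808] rows 6.5
(0.45, -0.12, 0.33, 2.0) [312. -25.   0.] [ 0.   0.  -0.8] rows 7.5
(0.457, 0.2, 0.33, 2.8) [288. 140.   0.] [ 0.   0.  -0.8] rows 7.7
(0.457, 0.285, 0.25, 3.1206) [28. 80. 80.] [ 0.     0.    -0.321] rows 2.8
```

Call:
step_arm --moves '[[[0,0,-99],[0,0,-0.3],85],[[172,-49,-99],[0,0,-0.808],85],[[172,-49,-99],[0,0,-0.808],85],[[172,-49,-99],[0,0,-0.808],85],[[172,-49,-99],[0,0,-0.808],85],[[172,-49,-99],[0,0,-0.808],85],[[172,-49,-99],[0,0,-0.808],85],[[172,-49,-99],[0,0,-0.808],85]]'

```text
clock: 0.77
tcp_pos: [0.3611, -0.4194, 0.3306]
orientation: [0.0, 0.824, 0.566, -0.0]
wrist_force: [-0.2, 0.5, 0.6]
finger_gap: 0.0849
grip_force: 0.0
```

Call:
step_arm --moves '[[[312,-25,0],[0,0,-0.8],85],[[312,-25,0],[0,0,-0.8],85],[[312,-25,0],[0,0,-0.8],85],[[312,-25,0],[0,0,-0.8],85],[[312,-25,0],[0,0,-0.8],85],[[312,-25,0],[0,0,-0.8],85],[[312,-25,0],[0,0,-0.8],85],[[312,-25,0],[0,0,-0.8],85]]'

```text
clock: 1.43
tcp_pos: [0.4494, -0.1176, 0.3299]
orientation: [-0.001, 0.54, 0.842, 0.0]
wrist_force: [0.5, -0.2, -0.4]
finger_gap: 0.085
grip_force: 0.0
```

Call:
step_arm --moves '[[[288,140,0],[0,0,-0.8],85],[[288,140,0],[0,0,-0.8],85],[[288,140,0],[0,0,-0.8],85],[[288,140,0],[0,0,-0.8],85],[[288,140,0],[0,0,-0.8],85],[[288,140,0],[0,0,-0.8],85],[[288,140,0],[0,0,-0.8],85],[[288,140,0],[0,0,-0.8],85]]'

```text
clock: 2.1
tcp_pos: [0.4567, 0.2018, 0.3296]
orientation: [-0.001, 0.17, 0.986, 0.0]
wrist_force: [0.5, 0.0, -0.1]
finger_gap: 0.085
grip_force: 0.0
```

```bash
python3 -c "
from h import *
plan([(.457,.285,.25,3.1206),(.457,.285,.116,3.1206)])"
```

```text
now [0.4567 0.2018 0.3296] yaw 2.8006 F [ 0.5  0.  -0.1] [0.25 0.16 0.08 1.5  0.   0.6 ] 2.1
(0.457, 0.285, 0.25, 3.1206) [27. 78. 80.] [ 0.    -0.001 -0.32 ] rows 2.8
(0.457, 0.285, 0.116, 3.1206) [  0.   0. 134.] [0. 0. 0.] rows 3.2
```

Call:
step_arm --moves '[[[27,80,80],[0,0,-0.32],85],[[27,80,80],[0,0,-0.32],85],[[27,80,80],[0,0,-0.32],85],[[27,80,80],[0,0,-0.32],85],[[27,80,80],[0,0,-0.32],85]]'

```text
clock: 2.52
tcp_pos: [0.4573, 0.2837, 0.2478]
orientation: [-0.002, 0.011, 1.0, -0.001]
wrist_force: [0.2, -1.4, -0.6]
finger_gap: 0.0852
grip_force: 0.0
```

Call:
step_arm --moves '[[[0,0,30],[0,0,0],85],[[0,0,60],[0,0,0],85],[[0,0,90],[0,0,0],85],[[0,0,115],[0,0,0],85],[[0,0,134],[0,0,0],85],[[0,0,134],[0,0,0],85]]'

```text
clock: 3.02
tcp_pos: [0.4569, 0.2814, 0.1133]
orientation: [-0.003, 0.013, 1.0, -0.001]
wrist_force: [-0.2, -0.6, -0.2]
finger_gap: 0.085
grip_force: 0.0
```

Run:
```python
from h import *
plan([])
s=imaging.read_camera('side')[...,::-1];t=imaging.read_camera('top')[...,::-1]
z=lambda im,x,y,w,h,k:cv2.resize(im[y:y+h,x:x+w],None,fx=k,fy=k,interpolation=cv2.INTER_CUBIC)
cv2.imwrite('pics/g1.png',np.hstack([z(s,190,200,180,220,2.2),z(t,130,150,180,220,2.2)]))
```

```text
now [0.4569 0.2814 0.1133] yaw 3.1156 F [-0.2 -0.6 -0.2] [ 0.4   0.31 -0.26  1.01 -0.    0.43] 3.0167
```

View pics/g1.png

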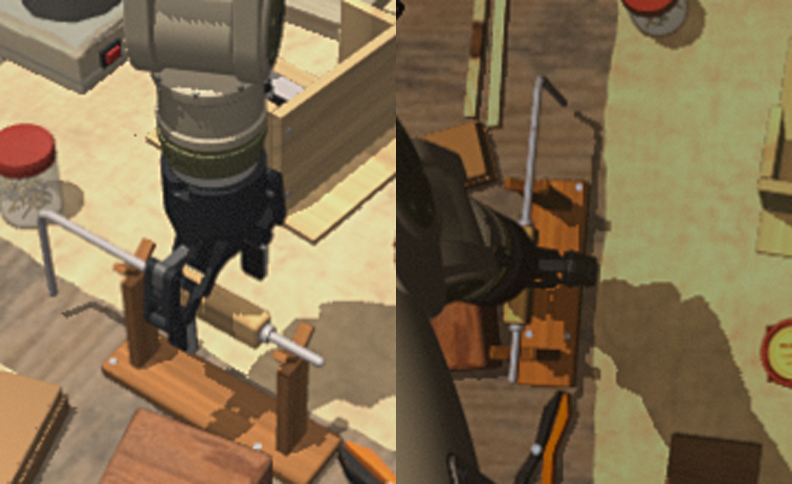

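The hand straddles the grip near its centre, with the fingers at about (160,290) and (258,260) in the side crop. The rod is undisturbed, so I'll centre on it and close.

Call:
step_arm --moves '[[[0,3.5,-3],[0,0,-0.005],85],[[0,3.5,-3],[0,0,-0.005],60],[[0,3.5,-3],[0,0,-0.005],40],[[0,3.5,-3],[0,0,-0.005],10],[[0,3.5,-3],[0,0,-0.005],10],[[0,3.5,-3],[0,0,-0.005],10],[[0,3.5,-3],[0,0,-0.005],10],[[0,3.5,-3],[0,0,-0.005],10]]' --grip_force 60

```text
clock: 3.78
tcp_pos: [0.4588, 0.2861, 0.1198]
orientation: [0.0, 0.009, 1.0, -0.001]
wrist_force: [-0.1, -4.8, 4.5]
finger_gap: 0.0214
grip_force: 59.1
```

Call:
step_arm --moves '[[[0,0,0],[0,0,0],10],[[0,0,0],[0,0,0],10],[[0,0,0],[0,0,0],10]]'

```text
clock: 4.03
tcp_pos: [0.4588, 0.2861, 0.1198]
orientation: [0.0, 0.009, 1.0, -0.001]
wrist_force: [0.0, -4.6, 4.4]
finger_gap: 0.0209
grip_force: 59.1
```

```bash
python3 -c "
from h import *
plan([])"
```

```text
now [0.4588 0.2861 0.1198] yaw 3.1237 F [ 0.  -4.6  4.4] [ 0.41  0.31 -0.24  1.02 -0.    0.43] 4.0333
```

Call:
step_arm --moves '[[[0,-2,-10],[0,0,0],10],[[0,-2,-30],[0,0,0],10],[[0,-2,-60],[0,0,0],10],[[0,-2,-100],[0,0,0],10],[[0,-2,-140],[0,0,0],10],[[0,-2,-175],[0,0,0],10],[[0,-2,-205],[0,0,0],10],[[0,-2,-205],[0,0,0],10]]'

```text
clock: 4.7
tcp_pos: [0.4603, 0.2864, 0.3316]
orientation: [0.005, 0.008, 1.0, 0.002]
wrist_force: [-0.1, 1.1, -0.2]
finger_gap: 0.0211
grip_force: 59.0
```

Run:
```python
from h import *
plan([(.5,-.012,.324,3.0156),(.5,-.012,.17,3.0156)])
```

```text
now [0.4603 0.2864 0.3316] yaw 3.1251 F [-0.1  1.1 -0.2] [0.41 0.23 0.18 1.51 0.   0.42] 4.7
(0.5, -0.012, 0.324, 3.0156) [ -45. -298.    7.] [0.005 0.009 0.11 ] rows 7.2
(0.5, -0.012, 0.17, 3.0156) [  0.   0. 154.] [0. 0. 0.] rows 3.7
```

Call:
step_arm --moves '[[[-5,-35,0],[0,0,0.02],10],[[-10,-75,0],[0,0,0.04],10],[[-16,-115,0],[0,0,0.06],10],[[-22,-155,0],[0,0,0.08],10],[[-30,-195,0],[0,0,0.1],10],[[-36,-235,0],[0,0,0.11],10],[[-41,-270,0],[0,0,0.11],10],[[-45,-298,0],[0,0,0.11],10]]'

```text
clock: 5.37
tcp_pos: [0.4982, -0.0157, 0.3238]
orientation: [-0.0, 0.064, 0.998, -0.0]
wrist_force: [1.0, 0.7, -1.7]
finger_gap: 0.0205
grip_force: 59.1
```

Call:
step_arm --moves '[[[0,0,0],[0,0,0],10],[[0,0,0],[0,0,0],10],[[0,0,0],[0,0,0],10]]'

```text
clock: 5.62
tcp_pos: [0.4981, -0.013, 0.3239]
orientation: [-0.001, 0.064, 0.998, 0.0]
wrist_force: [1.1, 0.4, -1.2]
finger_gap: 0.0212
grip_force: 59.2
```

Run:
```python
from h import *
plan([(.5,-.012,.17,3.0156)])
s=imaging.read_camera('side')[...,::-1];t=imaging.read_camera('top')[...,::-1]
z=lambda im,x,y,w,h,k:cv2.resize(im[y:y+h,x:x+w],None,fx=k,fy=k,interpolation=cv2.INTER_CUBIC)
cv2.imwrite('pics/g2.png',np.hstack([z(s,230,110,160,200,2.5),z(t,265,120,160,200,2.5)]))
```

```text
now [ 0.4981 -0.013   0.3239] yaw 3.0143 F [ 1.1  0.4 -1.2] [-0.19  0.15  0.07  1.48  0.   -0.06] 5.6167
(0.5, -0.012, 0.17, 3.0156) [ -2.   1. 154.] [ 0.001 -0.001 -0.001] rows 3.7
```

View pics/g2.png

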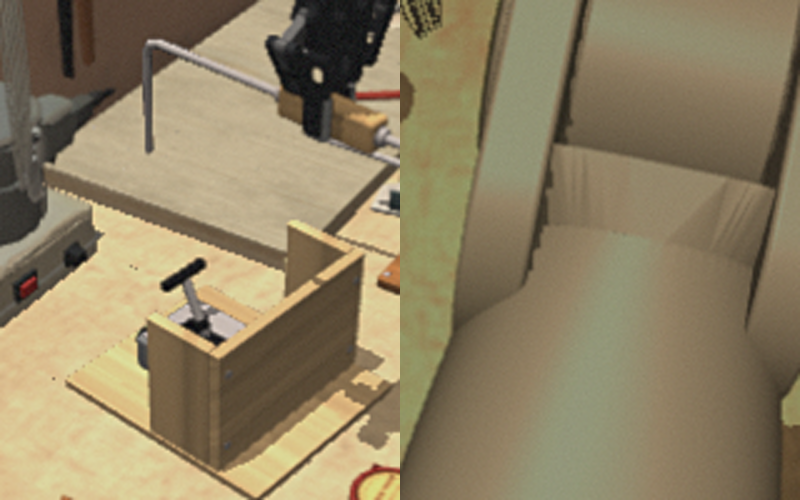

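The side view shows the rod held level over the station, with its bend at px (290,127) and leg tip at (290,171). I'll compare that with the prediction.

Run:
```python
from h import *
x=[.496,-.013,.339,-.127]
for k in [(.19,0,0),(.19,0,-.11),(.045,0,0),(-.045,0,0)]:print(k,proj('side',fr(x,k)).round(1))
# tip after descent, and the bar in the same view
y=[.5,-.012,.185,-.126]; print('tip low',proj('side',fr(y,(.19,0,-.11))).round(1),'bend',proj('side',fr(y,(.19,0,0))).round(1))
```

```text
(0.19, 0, 0) [[287.8 124.6]]
(0.19, 0, -0.11) [[288.9 170.7]]
(0.045, 0, 0) [[343.2 147.7]]
(-0.045, 0, 0) [[381.6 163.8]]
tip low [[288.7 227.1]] bend [[287.5 187.4]]
```

Call:
step_arm --moves '[[[-3,1,35],[0,0,0],10],[[-3,1,70],[0,0,0],10],[[-3,1,100],[0,0,0],10],[[-3,1,125],[0,0,0],10],[[-3,1,145],[0,0,0],10],[[-3,1,154],[0,0,0],10],[[-3,1,154],[0,0,0],10],[[-3,1,154],[0,0,0],10]]'

```text
clock: 6.38
tcp_pos: [0.5018, -0.0119, 0.1708]
orientation: [0.0, 0.063, 0.998, -0.0]
wrist_force: [0.5, -0.1, -1.3]
finger_gap: 0.0211
grip_force: 59.3
```

Run:
```python
from h import *
plan([(.424,-.0025,.17,3.0156)])
s=imaging.read_camera('side')[...,::-1]
cv2.imwrite('pics/g3.png',cv2.resize(s[110:310,230:430],None,fx=3,fy=3,interpolation=cv2.INTER_CUBIC))
```

```text
now [ 0.5018 -0.0119  0.1708] yaw 3.0162 F [ 0.5 -0.1 -1.3] [-0.18  0.2  -0.25  1.12 -0.   -0.06] 6.3833
(0.424, -0.0025, 0.17, 3.0156) [78. -0.  1.] [-0.     0.     0.001] rows 1.9
```

View pics/g3.png

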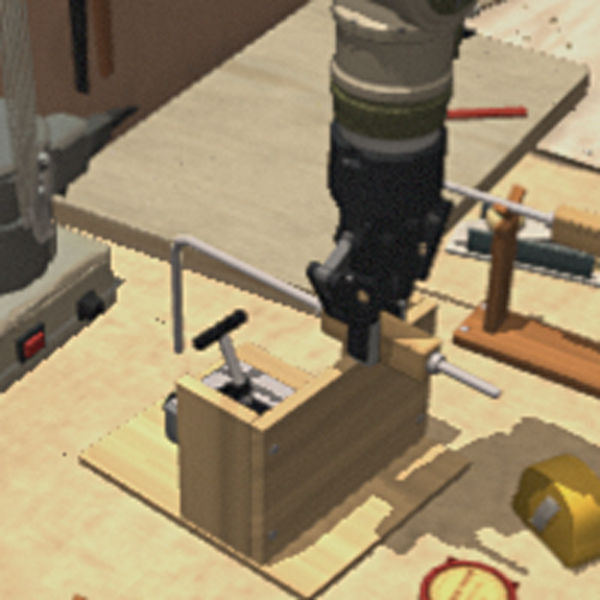

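The leg hangs behind the T-bar, tip at (178,350) and bar from (200,345) to (245,318) in the crop. The fingers are clear of the guard, so I'll pull.

Call:
step_arm --moves '[[[10,0,0],[0,0,0],10],[[20,0,0],[0,0,0],10],[[28,0,0],[0,0,0],10],[[36,0,0],[0,0,0],10],[[44,0,0],[0,0,0],10],[[52,0,0],[0,0,0],10],[[60,0,0],[0,0,0],10],[[68,0,0],[0,0,0],10]]'

```text
clock: 7.1
tcp_pos: [0.4332, -0.004, 0.1703]
orientation: [-0.0, 0.063, 0.998, -0.0]
wrist_force: [1.2, 0.0, -3.2]
finger_gap: 0.0209
grip_force: 59.2
```

Call:
step_arm --moves '[[[4,0,0],[0,0,0],10],[[8,0,0],[0,0,0],10],[[10,0,0],[0,0,0],10],[[10,0,0],[0,0,0],10]]'

```text
clock: 7.43
tcp_pos: [0.4236, -0.0028, 0.1701]
orientation: [-0.0, 0.063, 0.998, -0.0]
wrist_force: [-0.4, -0.4, -2.1]
finger_gap: 0.0213
grip_force: 59.2
```

Call:
step_arm --moves '[[[2,0,0],[0,0,0],10],[[3,0,0],[0,0,0],10],[[3,0,0],[0,0,0],10]]'

```text
clock: 7.68
tcp_pos: [0.4222, -0.0027, 0.1705]
orientation: [0.001, 0.063, 0.998, -0.0]
wrist_force: [2.2, -0.2, -0.7]
finger_gap: 0.0214
grip_force: 59.2
```

Run:
```python
from h import *
plan([])
s=imaging.read_camera('side')[...,::-1]
cv2.imwrite('pics/g4.png',cv2.resize(s[160:310,250:400],None,fx=4,fy=4,interpolation=cv2.INTER_CUBIC))
```

```text
now [ 0.4222 -0.0027  0.1705] yaw 3.0146 F [ 2.2 -0.2 -0.7] [-0.2   0.05 -0.43  1.09 -0.   -0.07] 7.6833
```

View pics/g4.png

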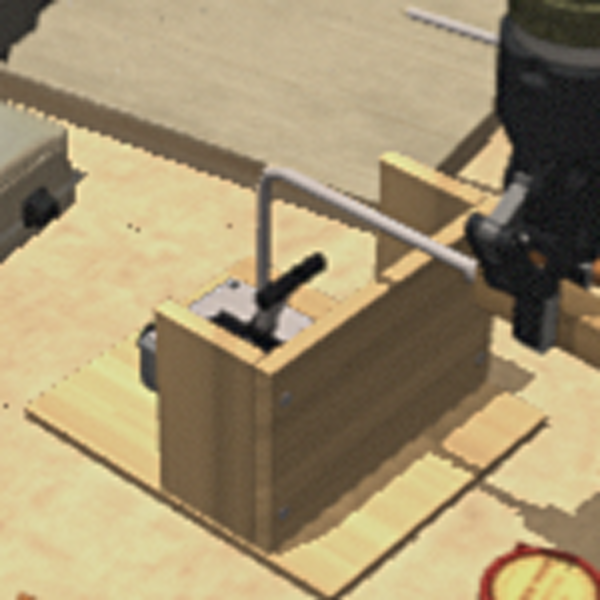

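The bar now leans toward the guard, from (316,234.5) to (330,225.5) in full-image pixels. I'll pull a bit more until the stop force shows.

Call:
step_arm --moves '[[[2,0,0],[0,0,0],10],[[4,0,0],[0,0,0],10],[[4,0,0],[0,0,0],10],[[4,0,0],[0,0,0],10]]'

```text
clock: 8.07
tcp_pos: [0.421, -0.0028, 0.1714]
orientation: [0.004, 0.064, 0.998, -0.0]
wrist_force: [9.0, -1.0, -1.7]
finger_gap: 0.0215
grip_force: 60.1
```

Run:
```python
from h import *
plan([])
y=[.6255,-.0423,0,-.1264]
bar=lambda q,k:fr(y,(.067*np.sin(.45-q[0]),k*.026,.045+.067*np.cos(.45-q[0])))
fit(bar,[('side',1,(316.7,234.)),('side',-1,(329.5,226))],[.6])
```

```text
now [ 0.421  -0.0028  0.1714] yaw 3.0145 F [ 9.  -1.  -1.7] [-0.2   0.04 -0.44  1.09  0.   -0.07] 8.0667
[0.9243]
side 1 [-1.3  1.5]
side -1 [ 1.  -1.1]
```

Call:
step_arm --moves '[[[-6,0,0],[0,0,0],10],[[-16,0,0],[0,0,0],10],[[-16,0,-20],[0,0,0],10],[[-16,0,-55],[0,0,0],10],[[-16,0,-90],[0,0,0],10],[[-16,0,-125],[0,0,0],10],[[-16,0,-155],[0,0,0],10],[[-16,0,-155],[0,0,0],10]]'

```text
clock: 8.73
tcp_pos: [0.4352, -0.0043, 0.3307]
orientation: [0.004, 0.063, 0.998, -0.001]
wrist_force: [0.2, -0.5, -1.7]
finger_gap: 0.0211
grip_force: 60.4
```

Run:
```python
from h import *
plan([(.459,.285,.325,3.1237)])
s=imaging.read_camera('side')[...,::-1]
cv2.imwrite('pics/g5.png',cv2.resize(s[110:310,230:430],None,fx=3,fy=3,interpolation=cv2.INTER_CUBIC))
```

```text
now [ 0.4352 -0.0043  0.3307] yaw 3.0149 F [ 0.2 -0.5 -1.7] [-0.19  0.02 -0.06  1.48 -0.   -0.07] 8.7333
(0.459, 0.285, 0.325, 3.1237) [ 13. 290.   5.] [-0.001  0.007 -0.109] rows 7.0
```

View pics/g5.png

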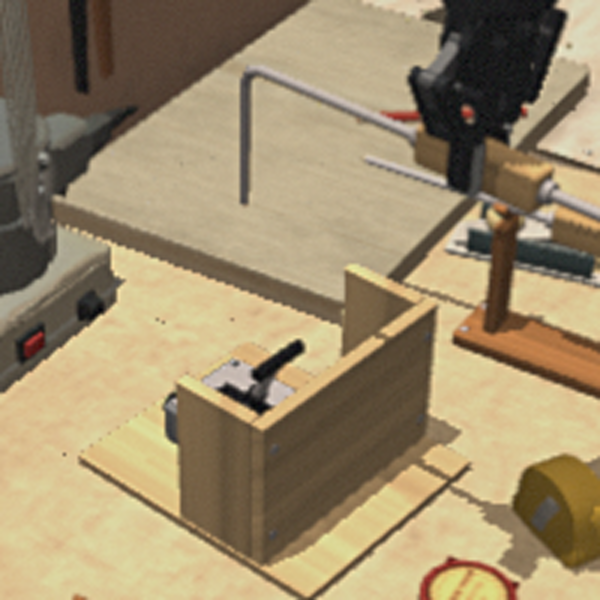

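The lever stays over at on, with the bar near (278,358) in the crop. The rod is held, bend at (312,133) and tip at (311,178). Moving back over the stand.

Call:
step_arm --moves '[[[2,35,0],[0,0,-0.01],10],[[4,75,0],[0,0,-0.03],10],[[6,115,0],[0,0,-0.05],10],[[8,155,0],[0,0.004,-0.07],10],[[10,195,0],[0,0.007,-0.09],10],[[11,235,0],[0,0.007,-0.109],10],[[12,265,0],[0,0.007,-0.109],10],[[13,290,0],[0,0.007,-0.109],10]]'

```text
clock: 9.45
tcp_pos: [0.456, 0.2877, 0.3226]
orientation: [-0.006, 0.008, 1.0, -0.001]
wrist_force: [-0.2, -0.2, -1.0]
finger_gap: 0.0213
grip_force: 60.3
```

Call:
step_arm --moves '[[[0,0,0],[0,0,0],10],[[0,0,0],[0,0,0],10],[[0,0,0],[0,0,0],10],[[0,0,0],[0,0,0],10]]'

```text
clock: 9.78
tcp_pos: [0.4567, 0.2842, 0.3244]
orientation: [-0.004, 0.009, 1.0, -0.0]
wrist_force: [0.6, -0.8, -1.4]
finger_gap: 0.021
grip_force: 60.3
```

Run:
```python
from h import *
x=[.4332,-.0043,.3457,-.127]
for k in [(.19,0,0),(.19,0,-.11)]:print('old',k,proj('side',fr(x,k)).round(1))
plan([(.459,.285,.14,3.1237),(.459,.285,.1195,3.1237)])
x=[.457,.285,.345,-.0195]
for k in [(.19,0,0),(.19,0,-.11),(-.099,0,0)]:print(k,proj('side',fr(x,k)).round(1))
s=imaging.read_camera('side')[...,::-1]
cv2.imwrite('pics/g6.png',cv2.resize(s[180:430,180:430],None,fx=2.4,fy=2.4,interpolation=cv2.INTER_CUBIC))
```

```text
old (0.19, 0, 0) [[310.8 131.4]]
old (0.19, 0, -0.11) [[310.7 178.5]]
now [0.4567 0.2842 0.3244] yaw 3.1226 F [ 0.6 -0.8 -1.4] [0.41 0.24 0.17 1.51 0.   0.42] 9.7833
(0.459, 0.285, 0.14, 3.1237) [ -4.   1. 184.] [-0.001 -0.009 -0.001] rows 4.4
(0.459, 0.285, 0.1195, 3.1237) [ 0.  0. 21.] [0. 0. 0.] rows 0.5
(0.19, 0, 0) [[192.  201.1]]
(0.19, 0, -0.11) [[200.2 252.9]]
(-0.099, 0, 0) [[341.2 268.7]]
```

View pics/g6.png

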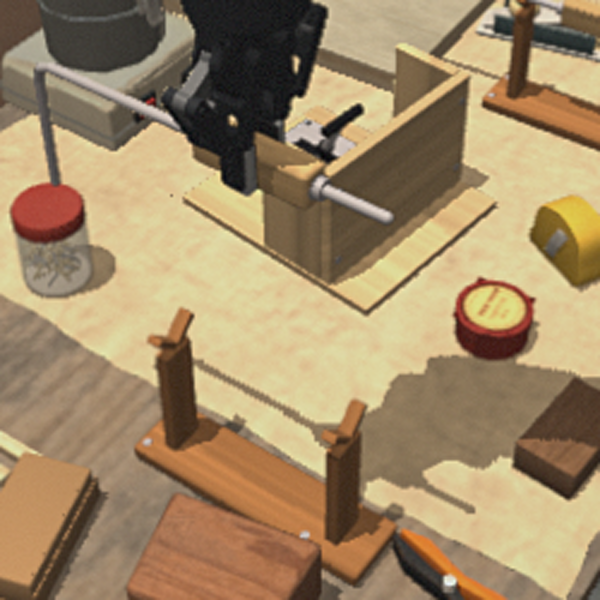

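The rod hangs over the stand at about 0.02 rad nose-down, bend at (197,209) and stub at (342.5,270), with both Vs clear below. I'll level it and lower.

Call:
step_arm --moves '[[[-4,1,35],[0,-0.02,-0.001],10],[[-4,1,70],[0,-0.02,-0.001],10],[[-4,1,105],[0,-0.02,-0.001],10],[[-4,1,135],[0,-0.02,-0.001],10],[[-4,1,160],[0,-0.02,-0.001],10],[[-4,1,180],[0,-0.02,-0.001],10],[[-4,1,180],[0,-0.02,-0.001],10],[[-4,1,180],[0,-0.02,-0.001],10]]'

```text
clock: 10.5
tcp_pos: [0.4591, 0.2851, 0.1448]
orientation: [0.005, 0.009, 1.0, -0.0]
wrist_force: [-0.3, 0.0, -0.8]
finger_gap: 0.0209
grip_force: 60.3
```

Run:
```python
from h import *
plan([(.459,.2855,.1195,3.1237)])
```

```text
now [0.4591 0.2851 0.1448] yaw 3.1233 F [-0.3  0.  -0.8] [ 0.41  0.28 -0.21  1.07 -0.01  0.43] 10.5
(0.459, 0.2855, 0.1195, 3.1237) [ 0.  0. 25.] [-0.001  0.011 -0.   ] rows 0.6
```

Call:
step_arm --moves '[[[0,0,6],[0,0,0],10],[[0,0,12],[0,0,0],10],[[0,0,17],[0,0,0],10],[[0,0,20],[0,0,0],10],[[0,0,22],[0,0,0],10],[[0,0,24],[0,0,0],10],[[0,0,24],[0,0,0],10]]'

```text
clock: 11.08
tcp_pos: [0.4599, 0.2863, 0.1209]
orientation: [0.006, 0.008, 1.0, -0.0]
wrist_force: [-0.2, -0.0, -2.3]
finger_gap: 0.021
grip_force: 60.3
```

Run:
```python
from h import *
plan([(.459,.2855,.1195,3.1237)])
from workcell import telemetry
print(telemetry.get_state()['ft_torque'].round(2))
s=imaging.read_camera('side')[...,::-1]
cv2.imwrite('pics/g7.png',cv2.resize(s[260:430,190:390],None,fx=3,fy=3,interpolation=cv2.INTER_CUBIC))
```

```text
now [0.4599 0.2863 0.1209] yaw 3.1249 F [-0.2 -0.  -2.3] [ 0.41  0.3  -0.25  1.01 -0.01  0.43] 11.0833
(0.459, 0.2855, 0.1195, 3.1237) [ 1. -1.  1.] [0.    0.013 0.001] rows 0.1
[0.01 0.04 0.  ]
```

Call:
step_arm --moves '[[[1,-1,2],[0,0.005,0],10],[[1,-1,3],[0,0.01,0],10],[[1,-1,3],[0,0.01,0],10],[[1,-1,3],[0,0.01,0],10]]'

```text
clock: 11.47
tcp_pos: [0.4597, 0.2861, 0.1197]
orientation: [0.002, 0.009, 1.0, 0.001]
wrist_force: [-1.3, 0.3, 6.9]
finger_gap: 0.0206
grip_force: 61.6
```

The rod is seated at the pickup height, with 7 N upward on the wrist. Now I'll ease the grip and open.

Call:
step_arm --moves '[[[0,0,-1],[0,0,0],20],[[0,0,-1],[0,0,0],25],[[0,0,-1],[0,0,0],30],[[0,0,-1],[0,0,0],40],[[0,0,-1],[0,0,0],60],[[0,0,-1],[0,0,0],85],[[0,0,-1],[0,0,0],85],[[0,0,-1],[0,0,0],85]]' --grip_force 20

```text
clock: 12.13
tcp_pos: [0.459, 0.2853, 0.1191]
orientation: [0.001, 0.008, 1.0, 0.0]
wrist_force: [0.0, 0.2, 0.2]
finger_gap: 0.0845
grip_force: 0.0
```

Call:
step_arm --moves '[[[0,0,0],[0,0,0],85],[[0,0,0],[0,0,0],85],[[0,0,0],[0,0,0],85],[[0,0,0],[0,0,0],85]]'

```text
clock: 12.47
tcp_pos: [0.459, 0.2854, 0.1192]
orientation: [0.001, 0.008, 1.0, 0.0]
wrist_force: [0.7, 0.6, 0.5]
finger_gap: 0.0852
grip_force: 0.0
```

Rise straight up, then compare the rod's pixels with the first picture.

Call:
step_arm --moves '[[[0,0,-15],[0,0,0],85],[[0,0,-40],[0,0,0],85],[[0,0,-75],[0,0,0],85],[[0,0,-110],[0,0,0],85],[[0,0,-145],[0,0,0],85],[[0,0,-180],[0,0,0],85],[[0,0,-200],[0,0,0],85],[[0,0,-200],[0,0,0],85]]'

```text
clock: 13.13
tcp_pos: [0.4603, 0.2861, 0.3247]
orientation: [0.006, 0.008, 1.0, 0.002]
wrist_force: [-0.0, -0.0, -0.2]
finger_gap: 0.0848
grip_force: 0.0
```

Call:
step_arm --moves '[[[40,-40,0],[0,0,0],85],[[65,-75,0],[0,0,0],85],[[65,-110,0],[0,0,0],85],[[65,-145,0],[0,0,0],85],[[65,-180,0],[0,0,0],85],[[65,-210,0],[0,0,0],85],[[65,-210,0],[0,0,0],85],[[65,-210,0],[0,0,0],85]]'

```text
clock: 13.8
tcp_pos: [0.3897, 0.0751, 0.3184]
orientation: [0.001, 0.01, 1.0, 0.0]
wrist_force: [-0.3, 0.4, 0.6]
finger_gap: 0.085
grip_force: 0.0
```

Run:
```python
from h import *
plan([])
# shift between first and present picture, in patches on the bend/leg, the stub end and the foot (control)
for n,pts in (('side',{'bend':(211,300),'tip':(213,330),'stub':(335,363),'foot':(242,365)}),('top',{'bend':(196,187),'tip':(205,196),'stub':(183,320),'foot':(214,232)})):
    a=cv2.imread(f'pics/{n}0.png',0);b=cv2.cvtColor(imaging.read_camera(n),cv2.COLOR_RGB2GRAY);cv2.imwrite(f'pics/end_{n}.png',b)
    for k,(x,y) in pts.items():
        r=cv2.matchTemplate(b[y-30:y+31,x-30:x+31],a[y-10:y+11,x-10:x+11],cv2.TM_CCOEFF_NORMED);_,v,_,l=cv2.minMaxLoc(r)
        print(n,k,'shift',l[0]-20,l[1]-20,'score',round(v,2))
```

```text
now [0.3897 0.0751 0.3184] yaw 3.1208 F [-0.3  0.4  0.6] [-0.01 -0.05 -0.16  1.45  0.    0.01] 13.8
side bend shift 0 0 score 0.98
side tip shift 0 0 score 0.97
side stub shift 0 0 score 1.0
side foot shift 0 0 score 1.0
top bend shift 0 0 score 0.99
top tip shift 0 0 score 0.96
top stub shift 10 -20 score 0.47
top foot shift 0 -4 score 0.71
```

```bash
python3 -c "
from workcell import env
print(env.hand_in())"
```

```text
the job is handed in; nothing more can be done
None
```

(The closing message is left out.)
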